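# Pin the two halves of a hinged clamp

### The arm

A 7-joint arm with a two-finger parallel gripper is mounted at the origin on the work surface. World frame = base frame: x ahead of the robot, y to its left, z up, the work surface at z = 0. Lengths are in m, angles in degrees, forces in N, time in s.
With the tool pointing down it reaches from about 0.4 to 0.875 m from the base axis. Payload 6.5 kg.
Tool frame: the origin (TCP) lies at the very end of the fingers, on their centre line; the grasp point (between the pads) lies 19 mm behind it (env.pinch_z is the distance from the TCP to the grasp point, in m); z points along the fingers, y is the direction in which the jaws open and shut (so a half turn about z gives the same grasp; the last joint's range is limited). The gripper opens to 85 mm and grips with 20 to 120 N. Pads are 22 mm wide; open, the fingers measure 114 mm over their backs; the gripper's body (76 mm by 85 mm) begins 54 mm behind the grasp point. The pads swing forward as they close: fully open they stand 13 mm farther back than shut.
Start: joints at [-78.277, 30.733, -0.252, 88.115, 0.149, 61.152, -4.079], TCP at [0.174, 0.626, 0.231] pointing down, gripper open.
Joint ranges: [-154.64, 154.64], [-21.42, 123.67], [-72.66, 72.17], [13.99, 137.28], [-74.86, 254.86], [10.95, 109.41], [-158.01, 158.01]. Speed limits (degrees/s): [136.94, 136.94, 180, 180, 180, 180, 180].

### API

Orientations are given as [roll, pitch, yaw] about the fixed x, y, z axes, in that order (R = Rz(yaw) Ry(pitch) Rx(roll)).
In Python, from cell import env, imaging, ticket, regions_of, mark_of gives the robot as it stands.
- The arm moves only by the tool play_rows, never from a script. Its argument "deltas" is one flat list of numbers, 5 for each row, row after row: the opening, from -1 (shut) to 1 (fully open), then the shift along the tool's x, y, z in units of 40 mm (1.0 is 40 mm), then the turn about the tool's z in units of 5 degrees (1.0 is 5 degrees). A call has 1 to 12 rows; each row shifts and turns the commanded pose from where the row before left it, along the tool's axes as they then stand; what a row does not reach is not made up. A row lasts 1/12 s, in which the tool goes at most 41.7 mm and 7.16 degrees, less where a joint would pass 70% of its speed; a pose out of reach is approached as far as the arm can. A call is refused whole if a number of a shift passes 1 or a number of a turn 1, either way. A call with a gripper value outside its range is refused whole. The fingers move at their own pace and stop on an object; "force" is the grip in N (left out, the last holds). Time passes only in rows, so rows that do not move let the fingers close. It gives the time, the measured TCP pose, the force and the opening at its end, in the units of the state.
- env.read_state(): the state, without advancing time (a new reading comes with each control period).
- imaging.get_image(name): name is "side" or "top" or "wrist"; returns the picture (480x640x3 uint8, red, green, blue); there is no depth.
- imaging.get_calibration(name): a dict with "intrinsics" (3x3 intrinsics, pixels), "R" (3x3) and "t" (3): a world point X has camera coordinates R X + t. Camera axes: x right, y down, z forward; pixel columns grow to the right and rows downward; lengths in m; the calibration is good to about 2 mm. A picture is of the moment at which its call begins: read the wrist's pose just before it. get_calibration takes no time and is no camera call; for the wrist camera it gives the pose at the moment of the call.
- ticket.finish_job(): hands the job in, once; it reports no verdict.
Trained networks look in the newest picture that a camera, given by its name, has taken for a name from the list of things; names that differ only in an ending like _2 or _b are one class to them, and where a whole thing is asked for, a point or a joint stands for the part that bears it (a point fixed in the world has none). Each returns a list of dicts, best first, with "conf" (0 to 1); they miss things now and then, are a little off and sometimes report something else, mostly with a low value. They report only what shows in the picture. A call takes as long as a camera call. They do not tell look-alikes from the thing itself.
- regions_of(camera, name): "mask" (480x640 bool, what is visible of it).
- mark_of(camera, name): "location" ([x, y, z] in m, in the coordinates of the camera as it stood for that picture, good to about 4 mm: a listed point, or the origin of a listed thing).
The state is a dict: "time_s": time; "joint_pos": joint angles; "dq": joint speeds; "tau": joint torques, N m; "eef_pos": TCP position; "eef_rot": TCP orientation; "contact_force": force on the tool from outside, world axes, zero at the start; "torque": the same for the moment, N m; "opening": opening from 0.0 (shut) to 1.0 (fully open).
Only numpy, scipy, OpenCV 4.12 (cv2) and the standard library are available. Lean on these libraries where they do the work, as an engineer would, in place of code of your own. Each camera call takes 0.05 s, during which the arm holds its last target.

### The job

Slide the loose half of the hinged clamp along its cradle until you feel it come up against the fixed half, so that the two knuckles lie in line. Then take the long slim-headed hinge pin from the wooden rack and push it down through both knuckles, driving the stiff slave plug ahead of it, until its collar lies flush on the loose half; let go and leave the pin there upright. Use gentle hand force throughout (about 15 N, never over 27 N on the parts), and leave the other two pins standing in the rack.

Things in the scene. Friction and masses are not known exactly. Their poses are not given: they have to be found in the camera images.
- cradle: fixed aluminium cradle, 246 x 92 mm, origin on its underside, mid channel; x runs along the channel towards the fixed half, z up. The channel (36 mm wide, floor 44 mm above the underside, side rails 8 mm higher) is open at its -x end. At its +x end is clamped the steel fixed half, a block 76 x 62 mm, top level with the channel floor (near edge ramped), with an upright 14 mm bore right through.
- loose_half: loose steel hinge half, 0.25 to 0.5 kg, a bar 34 mm wide, 12 mm thick, lying flat in the cradle's channel, drawn back 26 to 95 mm from home. Origin on its underside at the centre of its knuckle's bore (14 mm, chamfered); x points along the bar to the fixed half; it reaches 17 mm ahead of the origin and 112 mm behind.
- eye (a point): centre of the loose half's bore at its top face (12 mm above its underside).
- knob (a point): centre of the top of the black upright knob (18 mm diameter, 34 mm tall) on the loose half, 90 mm behind its bore.
- rack: fixed wooden block 205 x 50 x 30 mm with three blind holes 14 mm wide, 24 mm deep, 65 mm apart along its x axis; origin under its centre. The three steel pins stand in it, in any order.
- pin: the long slim-headed hinge pin, steel, 0.1 kg, 70 mm over all: shank 12 mm diameter, 36 mm long, its nose tapered over the last 3 mm to 10 mm; then a collar 20 mm wide, 4 mm thick, then a round head 16 mm wide, 30 mm tall, to hold it by. Origin at the tip, z up the pin. In the rack its collar stands 12 mm clear of the wood.
- pin_head (a point): centre of the top of the long pin's head, 70 mm above its tip.
- pin_short: a short pin with the same slim head, its shank only 22 mm long, so that its collar lies on the rack; not to be used. Origin at the tip.
- pin_disc: a pin with a flat disc head 34 mm wide and 10 mm thick and no slim head; not to be used. Origin at the tip.
- slot_near (a point): end of the slot in which the fixed half is clamped: on the channel's centreline, at floor height, 40 mm along the cradle's x from its origin. The centre of the fixed bore lies somewhere 6 to 50 mm beyond this point along x; where is not measured: find it by feel or sight. The fixed half does not yield.
- channel_mouth (a point): open end of the channel, on its centreline at floor height, 120 mm back along -x. The fixed half has a stop bar, 10 mm high, across the channel 17 mm beyond its bore: with the loose half's end against it the bores are in line (sideways within 1.5 mm). In the fixed bore a brass slave plug, top 0 to 5 mm below the block's top, yields downward at about 7 N and stays where pushed.
Not all that is in view belongs to the job. Leave any pink or red look-alike of the loose_half alone.

How it is judged:
By the outcome, as a careful person would: the job done as asked, in the order asked, and still so for the second after the job is handed in, with the robot touching nothing.
It also fails if it takes over 64 s, if anything falls off the work surface, if the arm or the gripper's body presses on something with over 40 N, if the wrist force passes 120 N, or if a joint passes its speed limit or range.

## Working session

There is one attempt and no reset: what is moved stays moved. The work goes in short steps, Python scripts to look and compute and a tool call to move; the robot and the scene stay as the last step left them, time stands still between calls to the robot, and variables do not carry over. Pictures are saved under pics/ and viewed, and the job is handed in when it is done.

Besides the shell and the picture viewer there is one more tool, called as name(argument=value, ...) on one line, values as JSON. play_rows: Moves the arm, as the interface text tells. Its arguments: {"type":"object","properties":{"deltas":{"type":"array","items":{"type":"number"}},"force":{"type":"number"}},"required":["deltas"]}

```bash
ls; mkdir -p pics
cat > h.py <<'E'
import numpy as np, cv2
from cell import env, imaging, ticket, regions_of, mark_of
def snap(c,fn):
    im=imaging.get_image(c); cv2.imwrite('pics/'+fn,im[:,:,::-1]); return im
def mk(c,n,k=3):
    K=imaging.get_calibration(c); R=np.array(K['R']);t=np.array(K['t'])
    out=[]
    for d in mark_of(c,n)[:k]:
        p=np.array(d['location']); w=R.T@(p-t); q=np.array(K['intrinsics'])@p; out.append((round(d['conf'],2),w.round(4),(q[:2]/q[2]).round(0)))
    return out
def ray(c,u,v,z):
    K=imaging.get_calibration(c); R=np.array(K['R']);t=np.array(K['t'])
    d=R.T@np.linalg.inv(np.array(K['intrinsics']))@np.array([u,v,1.]); o=-R.T@t
    return o+d*(z-o[2])/d[2]
def proj(c,X):
    K=imaging.get_calibration(c); q=np.array(K['intrinsics'])@(np.array(K['R'])@np.array(X)+np.array(K['t'])); return q[:2]/q[2]
E
python3 - <<'E'
from h import *
snap('top','t0.png'); 
for n in ['cradle','loose_half','eye','knob','rack','pin_head','pin','pin_short','pin_disc','slot_near','channel_mouth']: print(n,mk('top',n))
snap('side','s0.png')
for n in ['eye','knob','pin_head','slot_near','channel_mouth']: print(n,mk('side',n))
print(env.read_state())
E
```

```text
pics
cradle [(0.73, array([ 0.5874,  0.1385, -0.0009]), array([291., 166.]))]
loose_half [(0.85, array([0.4418, 0.2369, 0.0009]), array([246., 234.])), (0.85, array([0.1988, 0.3181, 0.0024]), array([209., 351.])), (0.74, array([0.5695, 0.4495, 0.0046]), array([146., 177.]))]
eye [(0.92, array([0.4431, 0.23  , 0.0116]), array([249., 233.])), (0.89, array([0.5882, 0.1465, 0.0531]), array([286., 160.])), (0.89, array([0.1989, 0.3173, 0.0117]), array([209., 351.]))]
knob [(0.62, array([0.5885, 0.0552, 0.0883]), array([331., 154.])), (0.61, array([0.477 , 0.4378, 0.0476]), array([146., 217.])), (0.56, array([0.3517, 0.2259, 0.0419]), array([250., 275.]))]
rack [(0.57, array([ 0.521 , -0.237 ,  0.0028]), array([467., 191.])), (0.42, array([ 5.885e-01,  1.341e-01, -5.000e-04]), array([293., 165.]))]
pin_head [(0.56, array([ 0.5899, -0.2414,  0.0754]), array([477., 151.]))]
pin [(0.48, array([ 0.5878, -0.2437,  0.0056]), array([469., 160.]))]
pin_short [(0.62, array([ 0.457 , -0.2325,  0.006 ]), array([467., 221.]))]
pin_disc [(0.75, array([ 0.519 , -0.2362,  0.0064]), array([467., 192.]))]

[... 794 characters left out ...]
), array([390., 267.]))]
{'time_s': 0.9, 'joint_pos': array([-78.27791595,  30.73282855,  -0.25146855,  88.11492866,
         0.15134448,  61.1498533 ,  -4.07907192]), 'dq': array([ 0.02009399,  0.00902084, -0.13194721,  0.13330443,  0.08425422,
        0.03386981,  0.0450819 ]), 'tau': array([-6.29425213e-04, -5.83328891e+01,  1.04779288e+00, -2.59444624e+01,
        1.24864941e-02,  1.80129708e-03, -1.03071676e-05]), 'eef_pos': array([0.17388895, 0.6263176 , 0.23129882]), 'eef_rot': array([1.79997007e+02, 3.85156018e-03, 1.64488017e+02]), 'contact_force': array([-0.07112896, -0.15124252, -0.58964675]), 'torque': array([-0.01795801, -0.00659737, -0.0277669 ]), 'opening': 0.9991443516436274}
```

View pics/t0.png

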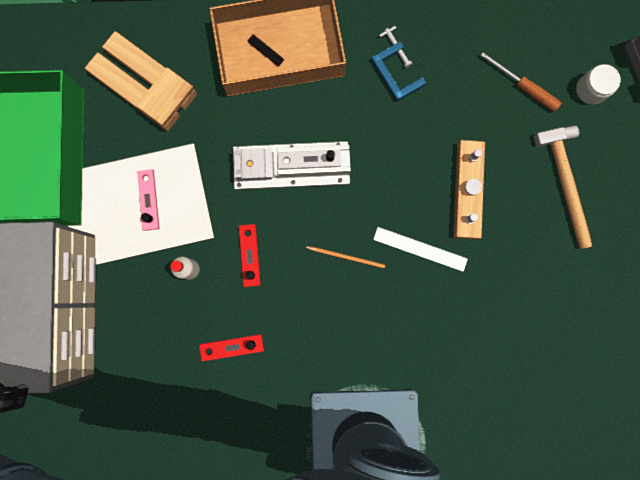

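View pics/s0.png

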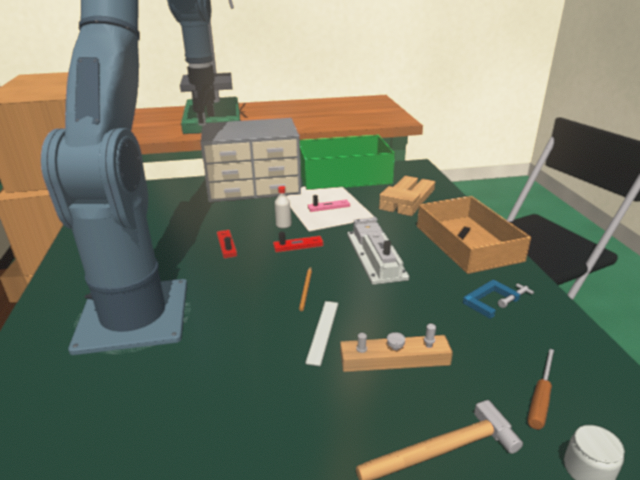

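Run:
```python
from h import *
t=cv2.imread('pics/t0.png'); s=cv2.imread('pics/s0.png')
a=cv2.resize(t[130:200,225:360],None,fx=5.5,fy=5.5,interpolation=cv2.INTER_CUBIC)
cv2.imwrite('pics/z1.png',a)
b=cv2.resize(s[310:380,330:460],None,fx=5,fy=5,interpolation=cv2.INTER_CUBIC); cv2.imwrite('pics/z2.png',b)
for (u,v,z) in [(286,160,.056),(250,163,.044),(331,155,.090),(477,154,.076),(473,218,.062)]: print(u,v,ray('top',u,v,z).round(4))
c=imaging.get_calibration('top'); print(-np.array(c['R']).T@c['t'], c['intrinsics'][0])
```

```text
286 160 [0.5866 0.1465 0.056 ]
250 163 [0.5852 0.2222 0.044 ]
331 155 [0.5859 0.0546 0.09  ]
477 154 [ 0.5835 -0.2417  0.076 ]
473 218 [ 0.4548 -0.2303  0.062 ]
[0.29569166 0.09470577 1.21633166] [574.31339261   0.         313.1000538 ]
```

Run:
```python
from h import *
print(proj('side',[.59,-.242,.076]),proj('side',[.457,-.233,.062]))
```

```text
[433.17294077 326.14756143] [362.71762304 337.43958543]
```

View pics/z1.png

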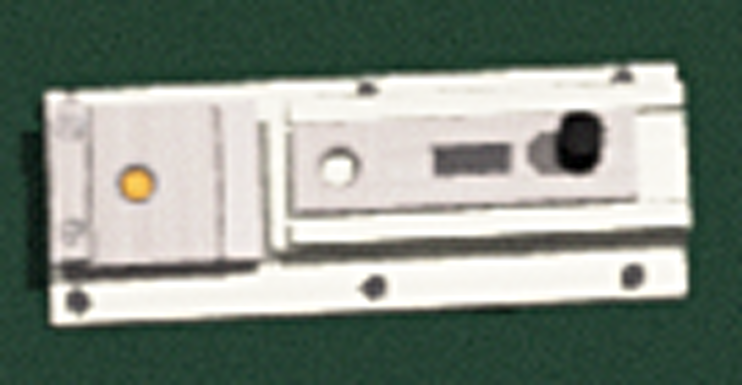

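View pics/z2.png

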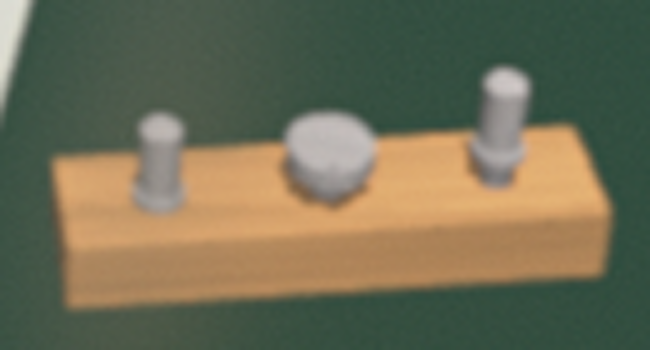

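Run:
```python
from h import *
for (u,v,z) in [(50,325,0.01),(688,297,.01),(45,92,.05),(676,65,.05),(293,122,.056),(635,110,.056),(292,213,.056),(635,200,.056),(339,167,.056),(137,184,.044)]:
  print(ray('top',225+u/5.5,130+v/5.5,z).round(4))
```

```text
[0.5378 0.2606 0.01  ]
[0.5422 0.0129 0.01  ]
[0.6192 0.256  0.05  ]
[0.6232 0.0172 0.05  ]
[0.6035 0.1621 0.056 ]
[0.6046 0.0336 0.056 ]
[0.5687 0.1632 0.056 ]
[0.5702 0.0347 0.056 ]
[0.5858 0.1452 0.056 ]
[0.5843 0.2224 0.044 ]
```

play_rows(deltas=[-1,0,0,-0.9,-0.66,-1,0,0,-0.9,-0.66,-1,0,0,-0.9,-0.66,-1,0,0,-0.9,-0.66,-1,0,0,0,-0.66], force=25)

```text
time_s: 1.32
eef_pos: [0.1747, 0.6293, 0.3841]
eef_rot: [179.3, 0.2, -178.9]
contact_force: [0.3, 0.3, 2.0]
opening: 0.299
```

play_rows(deltas=[-1,-0.42,-0.65,0,0,-1,-0.42,-0.65,0,0,-1,-0.42,-0.65,0,0,-1,-0.42,-0.65,0,0,-1,-0.42,-0.65,0,0,-1,-0.42,-0.65,0,0,-1,-0.42,-0.65,0,0,-1,-0.42,-0.65,0,0,-1,-0.42,-0.65,0,0,-1,-0.42,-0.65,0,0,-1,-0.42,-0.65,0,0,-1,-0.42,-0.65,0,0])

```text
time_s: 2.32
eef_pos: [0.3814, 0.3164, 0.3755]
eef_rot: [180.0, 0.0, -179.0]
contact_force: [0.1, 0.3, -0.0]
opening: 0.002
```

play_rows(deltas=[-1,-0.42,-0.65,0,0,-1,-0.42,-0.65,0,0,-1,-0.42,-0.65,0,0,-1,-0.42,-0.65,0,0,-1,-0.42,-0.65,0,0,-1,-0.42,-0.65,0,0,-1,-0.42,-0.65,0,0,-1,-0.42,-0.65,0,0,-1,-0.42,-0.65,0,0,-1,-0.42,-0.65,0,0,-1,-0.42,-0.65,0,0,-1,0,0,0,0])

```text
time_s: 3.32
eef_pos: [0.5726, 0.0281, 0.3754]
eef_rot: [-179.8, 0.1, -179.5]
contact_force: [-0.4, -0.3, -0.1]
opening: -0.001
```

Run:
```python
from h import *
s=env.read_state(); print(s['eef_pos'],s['eef_rot'])
snap('wrist','w1.png')
for n in ['eye','knob','channel_mouth','slot_near']: print(n,mk('wrist',n))
s=env.read_state(); print(s['eef_pos'],s['eef_rot'])
```

```text
[0.57261411 0.02811199 0.37537039] [-1.79770541e+02  9.82653044e-02 -1.79489676e+02]
eye [(0.92, array([0.5867, 0.1501, 0.0498]), array([420., 195.])), (0.66, array([0.4425, 0.2362, 0.013 ]), array([499.,  65.]))]
knob [(0.86, array([0.5862, 0.0639, 0.0832]), array([346., 201.]))]
channel_mouth [(0.76, array([0.5825, 0.0231, 0.0452]), array([308., 191.]))]
slot_near [(0.85, array([0.5789, 0.1846, 0.046 ]), array([443., 190.]))]
[0.57005061 0.03651953 0.37528084] [ 1.79956303e+02 -1.73393141e-02 -1.78895226e+02]
```

View pics/w1.png

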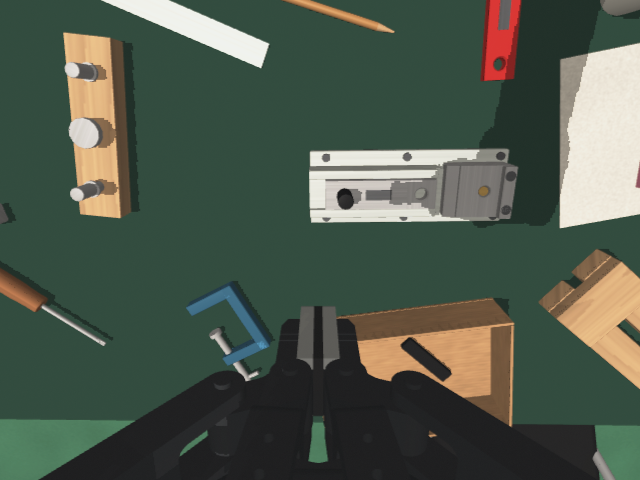

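play_rows(deltas=[-1,-0.22,-0.36,0,0,-1,-0.21,-0.36,0,0,-1,0,0,0.9,0,-1,0,0,0.9,0,-1,0,0,0.9,0,-1,0,0,0.9,0,-1,0,0,0.9,0,-1,0,0,0.8,0,-1,0,0,0.7,0,-1,0,0,0.5,0,-1,0,0,0,0,-1,0,0,0,0])

```text
time_s: 4.57
eef_pos: [0.5875, 0.0077, 0.115]
eef_rot: [180.0, -0.1, -178.9]
contact_force: [-0.1, 0.5, 1.1]
opening: -0.002
```

Run:
```python
from h import *
snap('wrist','w2.png')
for n in ['eye','knob']: print(n,mk('wrist',n))
s=env.read_state(); print(s['eef_pos'],s['eef_rot'],s['contact_force'])
snap('top','t2.png');snap('side','s2.png')
t=cv2.imread('pics/t2.png');cv2.imwrite('pics/z3.png',cv2.resize(t[130:200,225:390],None,fx=4,fy=4))
t=cv2.imread('pics/s2.png');cv2.imwrite('pics/z4.png',cv2.resize(t[170:290,330:450],None,fx=5,fy=5))
```

```text
eye [(0.56, array([0.5898, 0.1462, 0.0525]), array([568., 273.]))]
knob [(0.91, array([0.5895, 0.0571, 0.0844]), array([423., 294.])), (0.51, array([0.5899, 0.1376, 0.0049]), array([514., 243.]))]
[0.58957956 0.00703076 0.11725886] [ 179.97357746    0.18705827 -178.98056043] [ 0.61728757 -0.5858844   0.18708675]
```

View pics/w2.png

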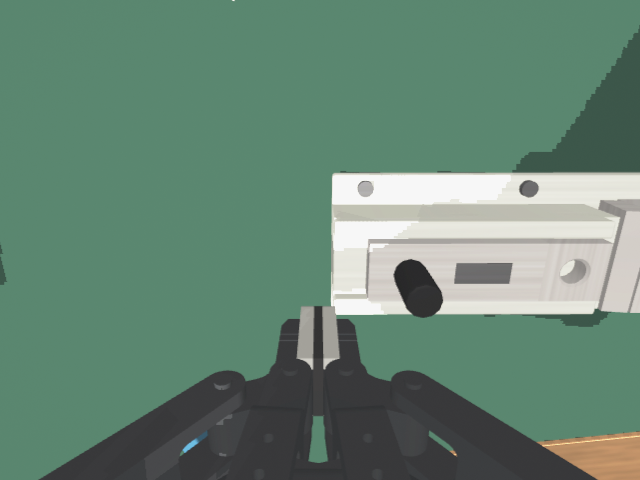

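View pics/z4.png

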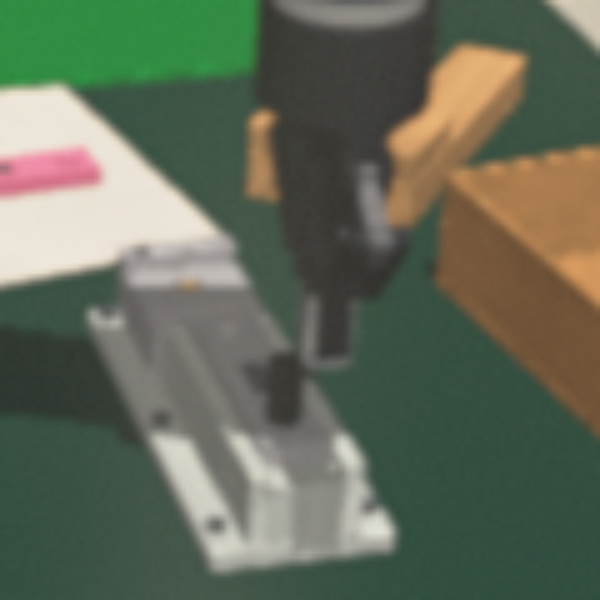

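Run:
```python
from h import *
s=env.read_state(); print(s['eef_pos']);p=s['eef_pos']
print(proj('side',p),proj('wrist',p), proj('wrist',[.588,.0552,.09]))
```

```text
[0.58934101 0.00681246 0.11702301]
[394.80203372 242.29847048] [318.83569061 327.45299666] [422.56639726 295.99447512]
```

play_rows(deltas=[-1,0,0,0.45,0,-1,0,0,0.45,0,-1,0,0,0.42,0,-1,0,0,0,0,-1,0,0,0,0])

```text
time_s: 5.23
eef_pos: [0.5881, 0.0065, 0.0628]
eef_rot: [-180.0, -0.0, -179.0]
contact_force: [-0.6, -0.1, 0.7]
opening: 0.003
```

play_rows(deltas=[-1,0,0.2,0,0,-1,0,0.2,0,0,-1,0,0.1,0,0,-1,0,0.1,0,0,-1,0,0.1,0,0,-1,0,0.1,0,0,-1,0,0.1,0,0,-1,0,0.1,0,0])

```text
time_s: 5.9
eef_pos: [0.5879, 0.0458, 0.0628]
eef_rot: [-179.9, 0.0, -179.1]
contact_force: [0.6, -2.3, 3.4]
opening: -0.005
```

play_rows(deltas=[-1,0,0.1,0,0,-1,0,0.1,0,0,-1,0,0.1,0,0,-1,0,0.1,0,0])

```text
time_s: 6.23
eef_pos: [0.5872, 0.0628, 0.0625]
eef_rot: [-180.0, 0.0, -179.0]
contact_force: [0.4, -3.3, 2.5]
opening: 0.0
```

play_rows(deltas=[-1,0,0.1,0,0,-1,0,0.1,0,0,-1,0,0.1,0,0,-1,0,0.1,0,0,-1,0,0.1,0,0,-1,0,0.1,0,0,-1,0,0,0,0])

```text
time_s: 6.82
eef_pos: [0.5867, 0.0882, 0.0624]
eef_rot: [179.9, -0.0, -178.9]
contact_force: [0.2, -0.3, 0.7]
opening: 0.001
```

Run:
```python
from h import *
im=snap('top','t3.png');im=im[:,:,::-1]
cv2.imwrite('pics/z5.png',cv2.resize(im[130:200,225:360],None,fx=5.5,fy=5.5,interpolation=cv2.INTER_CUBIC))
print(mk('top','knob'),mk('top','eye'))
s=env.read_state(); print(s['eef_pos'],s['contact_force'])
```

```text
[(0.89, array([0.4765, 0.4387, 0.0471]), array([145., 217.]))] [(0.91, array([0.5689, 0.4494, 0.0137]), array([145., 177.])), (0.83, array([0.5887, 0.1984, 0.0551]), array([261., 160.])), (0.75, array([0.4417, 0.2326, 0.0123]), array([248., 233.]))]
[0.58636171 0.08761124 0.06217414] [-0.56051714  0.02299219 -0.50122824]
```

View pics/z5.png

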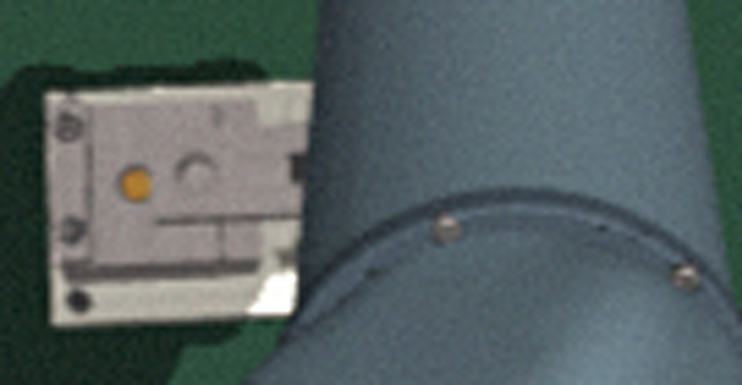

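play_rows(deltas=[-1,0,0.1,0,0,-1,0,0.1,0,0,-1,0,0.1,0,0,-1,0,0.04,0,0,-1,0,0.03,0,0,-1,0,0.03,0,0])

```text
time_s: 7.47
eef_pos: [0.5864, 0.1027, 0.0624]
eef_rot: [-180.0, -0.0, -179.0]
contact_force: [0.5, -1.5, -1.0]
opening: 0.004
```

play_rows(deltas=[-1,0,0.03,0,0,-1,0,0.03,0,0,-1,0,0.03,0,0,-1,0,0.03,0,0])

```text
time_s: 7.8
eef_pos: [0.5865, 0.1073, 0.0625]
eef_rot: [-180.0, 0.0, -179.0]
contact_force: [0.1, -1.8, -1.1]
opening: 0.001
```

play_rows(deltas=[-1,0,0.03,0,0,-1,0,0.03,0,0])

```text
time_s: 7.97
eef_pos: [0.5864, 0.1098, 0.0625]
eef_rot: [-180.0, 0.0, -179.0]
contact_force: [-0.3, -1.4, -0.6]
opening: 0.001
```

play_rows(deltas=[-1,0,0.03,0,0,-1,0,0,0,0])

```text
time_s: 8.13
eef_pos: [0.5864, 0.1114, 0.0625]
eef_rot: [180.0, 0.0, -179.0]
contact_force: [-0.5, -1.9, -0.8]
opening: 0.005
```

play_rows(deltas=[-1,0,0.03,0,0,-1,0,0,0,0])

```text
time_s: 8.3
eef_pos: [0.5864, 0.112, 0.0625]
eef_rot: [-180.0, 0.0, -179.0]
contact_force: [-0.4, -1.5, -0.2]
opening: -0.0
```

play_rows(deltas=[-1,0,0.03,0,0,-1,0,0,0,0])

```text
time_s: 8.47
eef_pos: [0.5864, 0.1122, 0.0625]
eef_rot: [-179.9, -0.0, -179.1]
contact_force: [-0.4, -5.3, 0.5]
opening: 0.001
```

play_rows(deltas=[-1,0,0.03,0,0,-1,0,0,0,0])

```text
time_s: 8.63
eef_pos: [0.5864, 0.1123, 0.0625]
eef_rot: [-179.9, -0.0, -179.1]
contact_force: [-0.1, -7.0, -0.2]
opening: 0.0
```

Run:
```python
from h import *
im=snap('top','t4.png');im=im[:,:,::-1]
cv2.imwrite('pics/z6.png',cv2.resize(im[130:200,225:360],None,fx=5.5,fy=5.5,interpolation=cv2.INTER_CUBIC))
s=env.read_state(); print(s['eef_pos'],s['contact_force'])
```

```text
[0.58637816 0.11227011 0.06251134] [-0.67869622 -6.65416232  0.54194671]
```

View pics/z6.png

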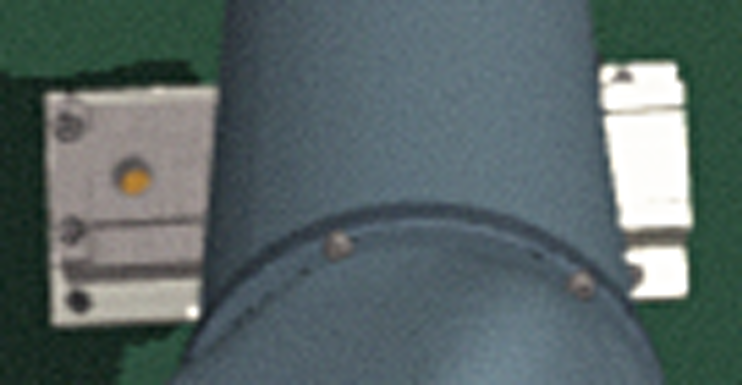

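play_rows(deltas=[-1,0,0.04,0,0,-1,0,0.02,0,0,-1,0,0,0,0])

```text
time_s: 8.93
eef_pos: [0.5864, 0.1124, 0.0626]
eef_rot: [-179.7, -0.0, -179.2]
contact_force: [-0.0, -11.6, 1.2]
opening: 0.005
```

play_rows(deltas=[-1,0,-0.25,0,0,-1,0,-0.25,0,0,-1,0,-0.2,-0.6,0,-1,0,0,-0.9,0,0,0,0,-0.9,0,0,0,0,-0.9,0,0,0.02,-0.7,0,0,0,0.02,-0.8,0,0,0,0.02,-0.8,0,0,0,0.02,-0.8,0,0,0,0.02,-0.8,0,0,0,0.02,-0.8,0,0])

```text
time_s: 9.93
eef_pos: [0.5853, -0.1001, 0.1948]
eef_rot: [179.9, 0.1, -179.0]
contact_force: [0.8, 0.7, 0.5]
opening: 0.502
```

play_rows(deltas=[0,0.02,-0.8,0,0,0,0.02,-0.8,0,0,0,0.02,-0.8,0,0,0,0,-0.8,0,0,0,0,-0.4,0,0,0,0,0,0,0,0,0,0,0,0])

```text
time_s: 10.52
eef_pos: [0.5852, -0.2438, 0.1945]
eef_rot: [180.0, 0.0, -179.1]
contact_force: [-0.5, 0.7, 0.4]
opening: 0.5
```

Run:
```python
from h import *
s=env.read_state(); print(s['eef_pos'],s['contact_force'])
im=snap('top','t5.png');im=im[:,:,::-1]
print(mk('top','eye'),mk('top','knob'))
cv2.imwrite('pics/z7.png',cv2.resize(im[130:200,225:360],None,fx=5.5,fy=5.5,interpolation=cv2.INTER_CUBIC))
snap('wrist','w5.png'); print(mk('wrist','pin_head'),mk('wrist','pin'))
s=env.read_state(); print(s['eef_pos'],s['contact_force'])
```

```text
[ 0.58519366 -0.24382046  0.19451673] [-0.45186424  0.7068433   0.41476619]
[(0.92, array([0.4442, 0.2345, 0.0131]), array([247., 232.])), (0.61, array([0.59  , 0.2212, 0.0548]), array([250., 159.])), (0.57, array([0.199 , 0.3177, 0.0095]), array([209., 351.]))] [(0.8, array([0.4775, 0.4392, 0.0486]), array([145., 217.])), (0.61, array([0.2105, 0.2303, 0.0465]), array([249., 346.])), (0.56, array([0.3563, 0.2266, 0.0446]), array([249., 273.]))]
[(0.59, array([ 0.5878, -0.2446,  0.0752]), array([313., 239.]))] [(0.91, array([ 0.5918, -0.2454,  0.0063]), array([313., 217.]))]
[ 0.5857175  -0.24159376  0.19449172] [ 0.50067266 -1.36867099  0.6452021 ]
```

View pics/z7.png

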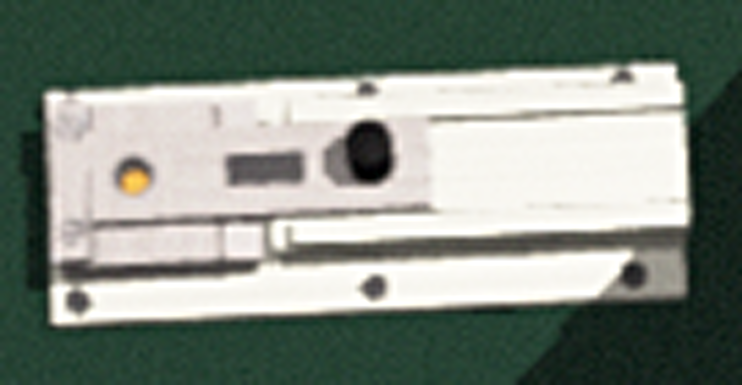

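View pics/w5.png

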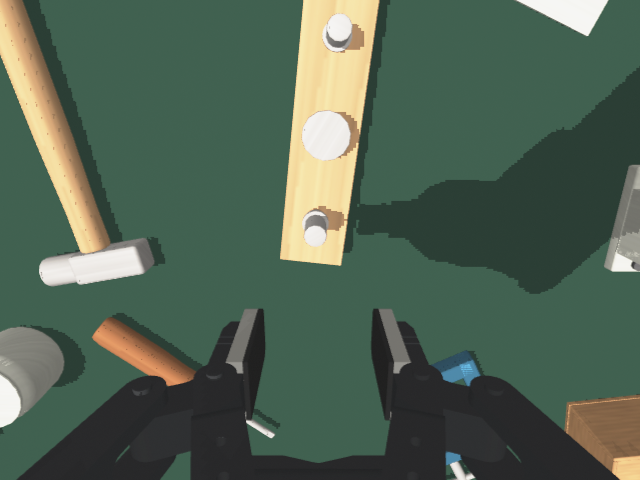

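Run:
```python
from h import *
print(ray('wrist',316,236,.076),ray('top',225+133/5.5,130+176/5.5,.056))
cv2.imwrite('pics/z8.png',cv2.resize(cv2.imread('pics/t5.png')[130:250,440:500],None,fx=5,fy=5,interpolation=cv2.INTER_CUBIC))
s=env.read_state(); print(s['eef_pos'],s['contact_force'],s['eef_rot'])
```

```text
[ 0.58559066 -0.24328012  0.076     ] [0.58443183 0.22251229 0.056     ]
[ 0.5857175  -0.24159376  0.19449172] [ 0.50067266 -1.36867099  0.6452021 ] [ 1.79958748e+02  9.90247604e-03 -1.78894220e+02]
```

play_rows(deltas=[0,-0.01,-0.04,0.6,0,0,0,0,0.8,0,0,0,0,0.8,0,0,0,0,0.7,0,0,0,0,0.4,0,0,0,0,0.2,0,0,0,0,0.1,0,0,0,0,0,0,0,0,0,0,0])

```text
time_s: 11.57
eef_pos: [0.5866, -0.245, 0.0517]
eef_rot: [-180.0, 0.1, -179.0]
contact_force: [0.1, -0.9, 0.6]
opening: 0.5
```

Run:
```python
from h import *
snap('wrist','w6.png')
s=env.read_state(); print(s['eef_pos'],s['contact_force'],s['eef_rot'])
```

```text
[ 0.58683582 -0.24511214  0.05196844] [-0.44404703  0.25044369  0.15239281] [-1.79949077e+02  1.33041204e-01 -1.79002935e+02]
```

View pics/w6.png

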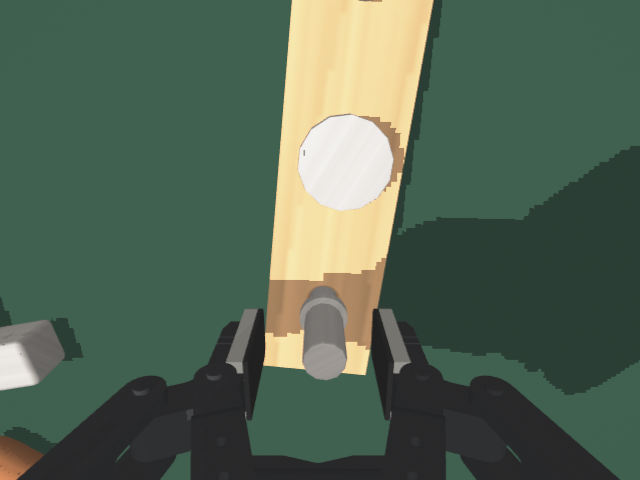

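Run:
```python
from h import *
print(ray('wrist',325,361,.076),ray('wrist',318.5,361,.076)); s=env.read_state(); print(s['eef_pos'])
```

```text
[ 0.58554914 -0.24300236  0.076     ] [ 0.58559098 -0.24525054  0.076     ]
[ 0.58683582 -0.24511214  0.05196844]
```

play_rows(deltas=[0,0.02,0.05,0.06,0,0,0,0,0,0,-0.4,0,0,0,0,-0.7,0,0,0,0,-1,0,0,0,0,-1,0,0,0,0,-1,0,0,0,0,-1,0,0,0,0], force=25)

```text
time_s: 12.28
eef_pos: [0.5851, -0.2428, 0.0485]
eef_rot: [-180.0, 0.0, -179.0]
contact_force: [-0.2, 1.1, 3.7]
opening: 0.178
```

play_rows(deltas=[-1,0,0,-0.1,0,-1,0,0,-0.2,0,-1,0,0,-0.3,0,-1,0,0,-0.5,0,-1,0,0,-0.6,0,-1,0,0,-0.6,0,-1,0,0,-0.5,0,-1,0,0,0,0,-1,0,0,0,0])

```text
time_s: 13.03
eef_pos: [0.5857, -0.2431, 0.162]
eef_rot: [-179.9, 0.2, -179.0]
contact_force: [-0.3, -0.2, -1.4]
opening: 0.177
```

Run:
```python
from h import *
snap('wrist','w7.png'); print(mk('wrist','pin_head'),mk('wrist','pin'))
s=env.read_state(); print(s['eef_pos'],s['contact_force'],s['opening'])
im=snap('side','s7.png');im=im[:,:,::-1]
cv2.imwrite('pics/z9.png',cv2.resize(im[250:380,340:460],None,fx=4.5,fy=4.5,interpolation=cv2.INTER_CUBIC))
```

```text
[(0.95, array([ 0.5834, -0.2482,  0.1892]), array([303., 368.]))] [(0.78, array([ 0.5888, -0.2445,  0.1152]), array([314., 290.]))]
[ 0.58407548 -0.24225386  0.1591305 ] [-0.1092847   0.034152   -0.43381772] 0.17580783534218905
```

View pics/w7.png

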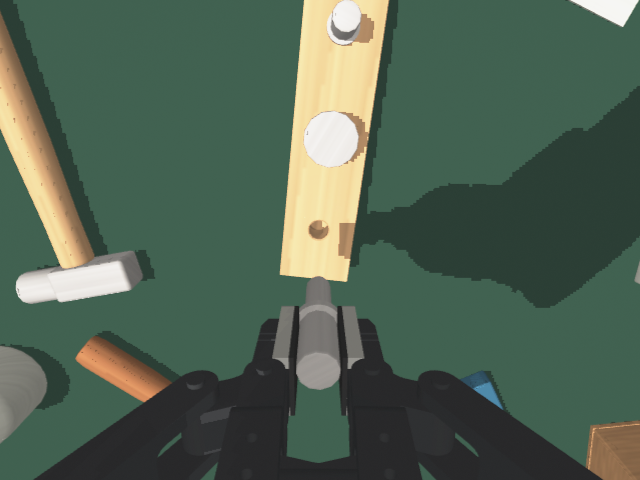

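View pics/z9.png

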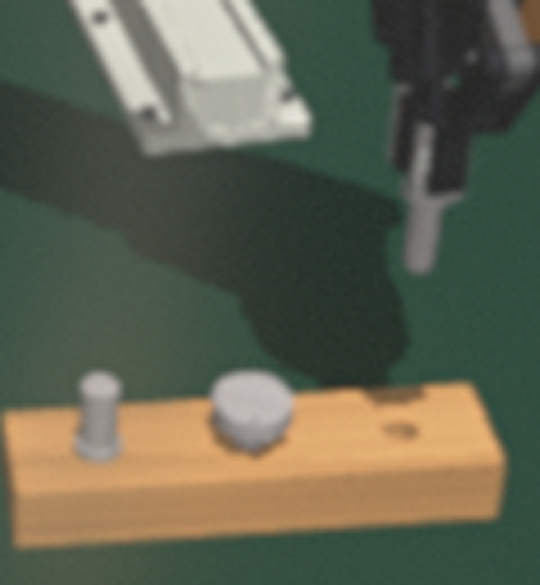

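play_rows(deltas=[-1,-0.014,0.4,0,0,-1,-0.014,0.7,0,0,-1,-0.014,0.8,0,0,-1,-0.014,0.8,0,0,-1,-0.014,0.8,0,0,-1,-0.014,0.8,0,0,-1,-0.014,0.8,0,0,-1,-0.014,0.8,0,0,-1,-0.014,0.8,0,0,-1,-0.014,0.8,0,0,-1,-0.014,0.8,0,0,-1,-0.014,0.8,0,0])

```text
time_s: 14.23
eef_pos: [0.5845, 0.1227, 0.1592]
eef_rot: [-180.0, -0.1, -179.0]
contact_force: [0.5, 0.7, -0.8]
opening: 0.178
```

play_rows(deltas=[-1,-0.014,0.8,0,0,-1,-0.014,0.8,0,0,-1,-0.014,0.5,0,0,-1,0,0.2,0,0,-1,0,0,0,0,-1,0,0,0,0,-1,0,0,0,0])

```text
time_s: 14.82
eef_pos: [0.5857, 0.2105, 0.1598]
eef_rot: [-179.9, -0.0, -179.2]
contact_force: [-0.9, -0.5, -1.0]
opening: 0.177
```

Run:
```python
from h import *
snap('wrist','w8.png'); print(mk('wrist','pin_head'),mk('wrist','pin'),mk('wrist','eye'))
s=env.read_state(); p=s['eef_pos'];print(p,s['eef_rot'],s['opening'])
print('tip pred',proj('wrist',p-[0,0,.0425]),'head pred',proj('wrist',p+[0,0,.0275]))
print('eye pred',proj('wrist',[.5844,.2225,.056]))
```

```text
[(0.8, array([0.5875, 0.2071, 0.1859]), array([309., 371.]))] [] [(0.71, array([0.5885, 0.223 , 0.0512]), array([336., 245.])), (0.64, array([0.4447, 0.2339, 0.0109]), array([358.,  12.]))]
[0.58571149 0.21176352 0.16021455] [-1.79974752e+02  4.62482236e-03 -1.79136217e+02] 0.17992144109016647
tip pred [318.80596657 283.1642076 ] head pred [319.00324668 370.08914987]
eye pred [335.34570771 241.4108672 ]
```

View pics/w8.png

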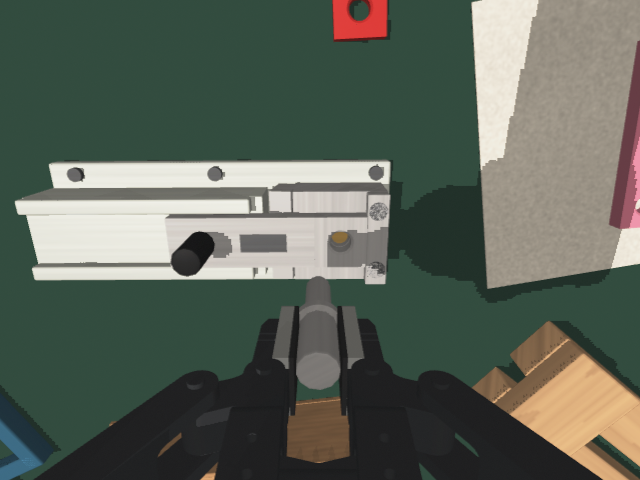

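Run:
```python
from h import *
im=cv2.imread('pics/w8.png'); cv2.imwrite('pics/z10.png',cv2.resize(im[200:400,260:400],None,fx=4,fy=4,interpolation=cv2.INTER_CUBIC)[:800])
cv2.imwrite('pics/z10.png',cv2.resize(im[210:300,290:400],None,fx=6,fy=6,interpolation=cv2.INTER_CUBIC))
print(ray('wrist',340,240,.056)); s=env.read_state(); print(s['eef_pos'],s['eef_rot'])
```

```text
[0.58339093 0.22547771 0.056     ]
[0.58571149 0.21176352 0.16021455] [-1.79974752e+02  4.62482236e-03 -1.79136217e+02]
```

View pics/z10.png

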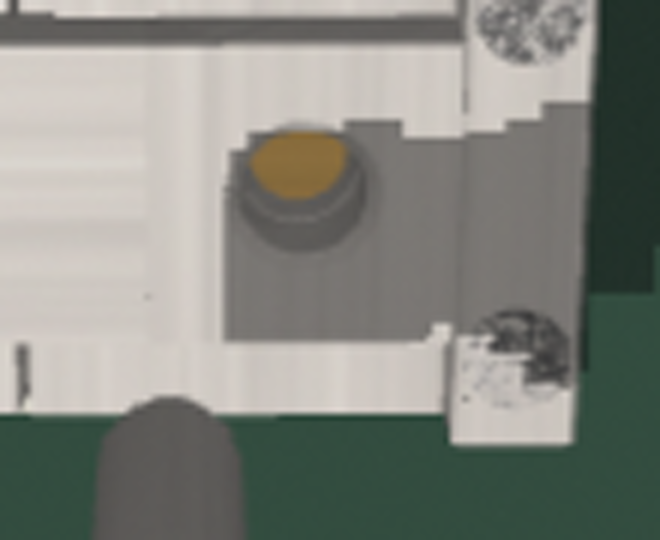

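play_rows(deltas=[-1,0.04,0.33,0,0,-1,0,0,0.4,0,-1,0,0,0.4,0,-1,0,0,0.2,0,-1,0,0,0,0,-1,0,0,0,0,-1,0,0,0,0])

```text
time_s: 15.6
eef_pos: [0.5843, 0.2267, 0.1209]
eef_rot: [180.0, 0.1, -179.0]
contact_force: [0.0, 0.1, -0.4]
opening: 0.175
```

Run:
```python
from h import *
im=snap('wrist','w9.png')[:,:,::-1]
s=env.read_state(); p=s['eef_pos'];print(p,s['eef_rot'],s['opening'])
print('tip pred',proj('wrist',p-[0,0,.0425]))
print('eye preds',proj('wrist',[.584,.2225,.056]),proj('wrist',[.5832,.2255,.056]))
cv2.imwrite('pics/z11.png',cv2.resize(im[200:340,260:400],None,fx=4.2,fy=4.2,interpolation=cv2.INTER_CUBIC))
im=snap('top','t9.png')[:,:,::-1]
cv2.imwrite('pics/z12.png',cv2.resize(im[130:200,225:360],None,fx=5.5,fy=5.5,interpolation=cv2.INTER_CUBIC))
```

```text
[0.58434402 0.22675577 0.12108863] [ 1.79964944e+02  8.73941974e-02 -1.79025044e+02] 0.17629719161886193
tip pred [318.70458818 283.03328685]
eye preds [310.98394681 265.20506498] [316.40569831 263.95505145]
```

View pics/z11.png

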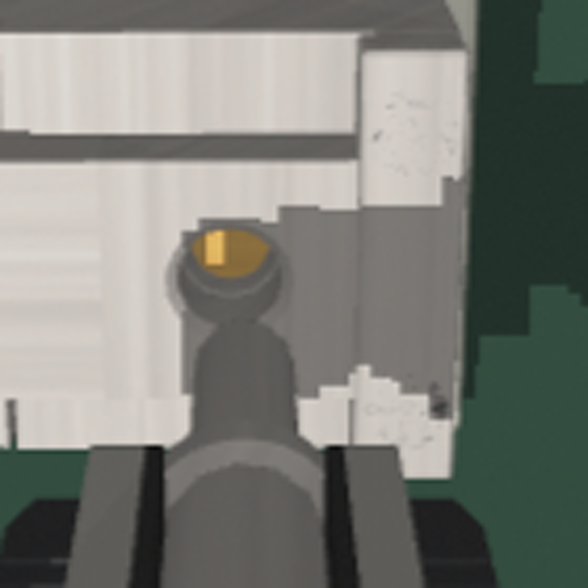

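Run:
```python
from h import *
for v in (264,266): print(ray('wrist',314.5,v,.056))
```

```text
[0.58321938 0.22442253 0.056     ]
[0.58441801 0.22443961 0.056     ]
```

View pics/z12.png

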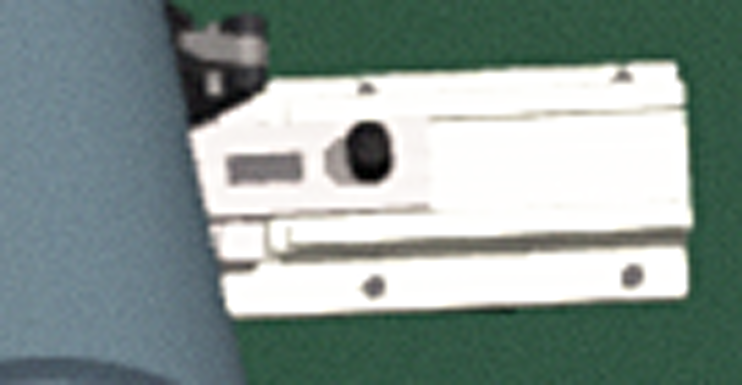

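play_rows(deltas=[-1,0.01,-0.065,0,0,-1,0,0,0.2,0,-1,0,0,0.2,0,-1,0,0,0.05,0,-1,0,0,0,0,-1,0,0,0,0])

```text
time_s: 16.2
eef_pos: [0.583, 0.2238, 0.1017]
eef_rot: [-180.0, -0.0, -179.0]
contact_force: [1.4, 0.2, -0.9]
opening: 0.179
```

Run:
```python
from h import *
im=snap('wrist','w10.png')[:,:,::-1]
s=env.read_state(); p=s['eef_pos'];print(p,s['eef_rot'],s['contact_force'])
print('tip pred',proj('wrist',p-[0,0,.0425]))
print('eye preds',proj('wrist',[.584,.2225,.056]),proj('wrist',[.584,.2245,.056]))
cv2.imwrite('pics/z13.png',cv2.resize(im[200:340,260:400],None,fx=4.2,fy=4.2,interpolation=cv2.INTER_CUBIC))
```

```text
[0.58331975 0.22388124 0.1020015 ] [-1.79994494e+02 -2.29237217e-03 -1.79017057e+02] [ 0.33402997  0.51900301 -1.14050948]
tip pred [318.69837546 283.23511245]
eye preds [315.96874576 281.52634304] [319.876167   281.58932311]
```

View pics/z13.png

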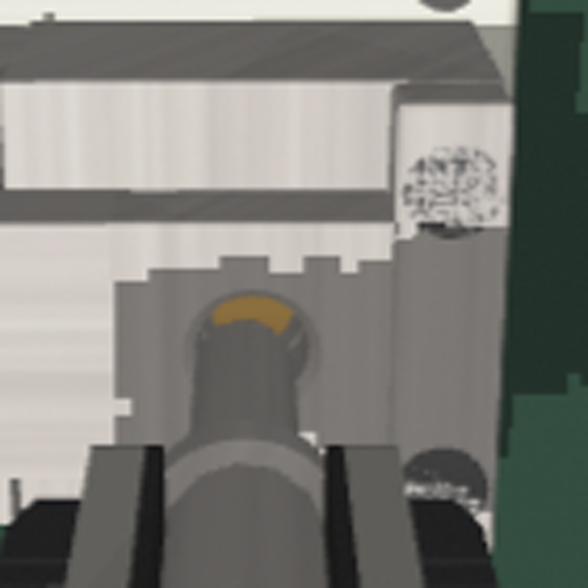

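Run:
```python
from h import *
p=env.read_state()['eef_pos']
a=np.linspace(0,2*np.pi,73)
for x in (.583,.584,.585):
  P=np.array([proj('wrist',[x+.0081*np.cos(t),.2245+.0081*np.sin(t),.056]) for t in a]); print(x,((P.min(0)-[260,200])*4.2).round(),((P.max(0)-[260,200])*4.2).round())
P=np.array([proj('wrist',[p[0]+.006*np.cos(t),p[1]+.006*np.sin(t),p[2]-.0395]) for t in a]); print('shank end',((P.min(0)-[260,200])*4.2).round(),((P.max(0)-[260,200])*4.2).round())
P=np.array([proj('wrist',[p[0]+.005*np.cos(t),p[1]+.005*np.sin(t),p[2]-.0425]) for t in a]); print('tip',((P.min(0)-[260,200])*4.2).round(),((P.max(0)-[260,200])*4.2).round())
```

```text
0.583 [185. 273.] [318. 395.]
0.584 [185. 281.] [318. 403.]
0.585 [185. 289.] [318. 410.]
shank end [196. 314.] [297. 406.]
tip [205. 311.] [288. 387.]
```

play_rows(deltas=[-1,-0.03,0.013,0,0,-1,0,0,0.05,0,-1,0,0,0.05,0,-1,0,0,0.05,0,-1,0,0,0,0])

```text
time_s: 16.67
eef_pos: [0.5841, 0.2243, 0.0956]
eef_rot: [-180.0, -0.0, -179.0]
contact_force: [0.1, -0.0, -1.2]
opening: 0.174
```

play_rows(deltas=[-1,0,0,0.05,0,-1,0,0,0.05,0,-1,0,0,0,0])

```text
time_s: 16.92
eef_pos: [0.5842, 0.2243, 0.0916]
eef_rot: [-180.0, -0.0, -179.0]
contact_force: [-1.0, 0.5, -1.3]
opening: 0.177
```

play_rows(deltas=[-1,0,0,0.05,0,-1,0,0,0.05,0,-1,0,0,0.03,0,-1,0,0,0,0])

```text
time_s: 17.25
eef_pos: [0.5842, 0.2244, 0.0865]
eef_rot: [-180.0, -0.0, -179.0]
contact_force: [-0.2, -0.7, -1.2]
opening: 0.178
```

play_rows(deltas=[-1,0,0,0.05,0,-1,0,0,0.03,0,-1,0,0,0,0])

```text
time_s: 17.5
eef_pos: [0.5845, 0.2244, 0.0836]
eef_rot: [-180.0, 0.0, -179.0]
contact_force: [-0.1, 0.8, -1.9]
opening: 0.174
```

play_rows(deltas=[-1,0,0,0.05,0,-1,0,0,0.03,0,-1,0,0,0,0])

```text
time_s: 17.75
eef_pos: [0.5848, 0.2245, 0.081]
eef_rot: [180.0, 0.0, -179.0]
contact_force: [-0.3, -0.5, 3.0]
opening: 0.177
```

play_rows(deltas=[-1,0,0,0.05,0,-1,0,0,0.03,0,-1,0,0,0,0])

```text
time_s: 18.0
eef_pos: [0.5848, 0.2245, 0.0777]
eef_rot: [180.0, 0.0, -179.0]
contact_force: [-0.4, -0.4, 3.5]
opening: 0.179
```

play_rows(deltas=[-1,0,0,0.05,0,-1,0,0,0.05,0,-1,0,0,0.05,0,-1,0,0,0.05,0,-1,0,0,0,0])

```text
time_s: 18.42
eef_pos: [0.5847, 0.2245, 0.0696]
eef_rot: [180.0, 0.0, -179.0]
contact_force: [-1.0, -0.4, 2.1]
opening: 0.179
```

play_rows(deltas=[-1,0,0,0.05,0,-1,0,0,0.05,0,-1,0,0,0,0])

```text
time_s: 18.67
eef_pos: [0.5848, 0.2245, 0.0656]
eef_rot: [180.0, 0.0, -179.0]
contact_force: [-1.4, -0.1, 3.2]
opening: 0.179
```

play_rows(deltas=[-1,0,0,0.03,0,-1,0,0,0.03,0,-1,0,0,0,0])

```text
time_s: 18.92
eef_pos: [0.5848, 0.2245, 0.0632]
eef_rot: [180.0, 0.0, -179.0]
contact_force: [0.6, -0.4, 3.9]
opening: 0.177
```

play_rows(deltas=[-1,0,0,0.03,0,-1,0,0,0,0])

```text
time_s: 19.08
eef_pos: [0.5849, 0.2245, 0.0624]
eef_rot: [180.0, 0.0, -179.0]
contact_force: [-0.9, -0.4, 6.1]
opening: 0.174
```

play_rows(deltas=[-1,0,0,0.03,0,-1,0,0,0,0])

```text
time_s: 19.25
eef_pos: [0.5851, 0.2246, 0.0622]
eef_rot: [180.0, 0.0, -179.0]
contact_force: [-4.0, -1.8, 15.4]
opening: 0.178
```

Run:
```python
from h import *
im=snap('wrist','w11.png')[:,:,::-1]
s=env.read_state(); print(s['eef_pos'],s['contact_force'])
im=snap('side','s11.png')[:,:,::-1]
cv2.imwrite('pics/z14.png',cv2.resize(im[180:290,330:430],None,fx=5,fy=5,interpolation=cv2.INTER_CUBIC))
```

```text
[0.58503417 0.2245704  0.06218291] [-4.61299866 -0.73279775 15.84032793]
```

View pics/w11.png

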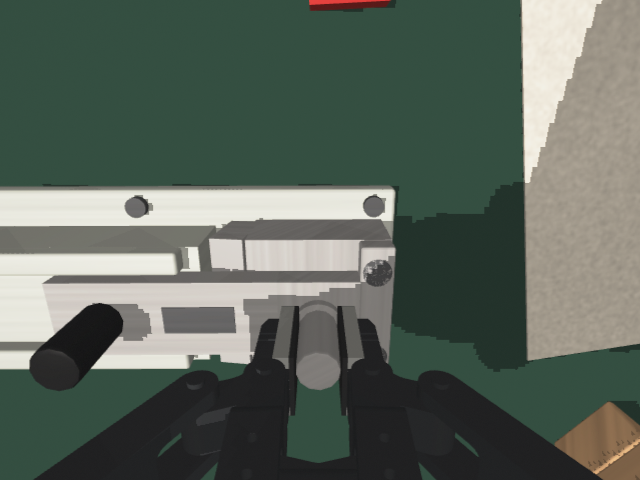

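View pics/z14.png

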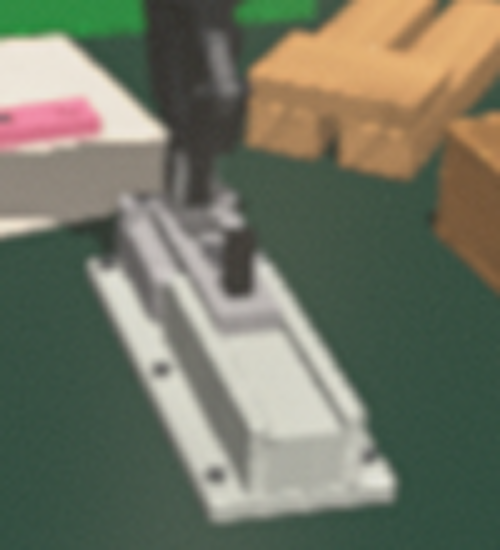

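play_rows(deltas=[-1,0,0,-0.03,0,-1,0,0,0,0,-0.5,0,0,0,0,-0.2,0,0,0,0,0,0,0,0,0,0,0,0,0,0,0,0,0,-0.2,0,0,0,0,-0.5,0,0,0,0,-0.8,0,0,0,0,-0.8,0,0,0,0,-0.8,0])

```text
time_s: 20.27
eef_pos: [0.5842, 0.2242, 0.1874]
eef_rot: [-180.0, -0.0, -179.0]
contact_force: [0.1, 1.0, -0.1]
opening: 0.496
```

play_rows(deltas=[0,0,-0.8,-0.5,0,0,0,-0.8,0,0,0,0,-0.8,0,0,0,0,-0.8,0,0,0,0,-0.8,0,0,0,0,-0.8,0,0,0,0,0,0,0,0,0,0,0,0])

```text
time_s: 20.93
eef_pos: [0.5878, 0.0297, 0.2064]
eef_rot: [-180.0, 0.0, -179.3]
contact_force: [0.1, 0.9, 0.1]
opening: 0.5
```

Run:
```python
from h import *
im=snap('top','t12.png')[:,:,::-1]
print(mk('top','pin_head'))
a=cv2.resize(im[130:200,225:360],None,fx=5.5,fy=5.5,interpolation=cv2.INTER_CUBIC)
im=snap('side','s12.png')[:,:,::-1]; print(mk('side','pin_head'))
b=cv2.resize(im[180:290,330:430],None,fx=5,fy=5,interpolation=cv2.INTER_CUBIC)
cv2.imwrite('pics/z15.png',a);cv2.imwrite('pics/z16.png',b)
snap('wrist','w12.png')
print(proj('side',[.585,.2245,.090]))
print(env.read_state()['eef_pos'])
```

```text
[(0.56, array([0.5868, 0.2246, 0.0846]), array([247., 157.]))]
[(0.42, array([0.5821, 0.2261, 0.0887]), array([367., 211.]))]
[368.2886531  211.21377424]
[0.587736   0.03412347 0.2057062 ]
```

View pics/z15.png

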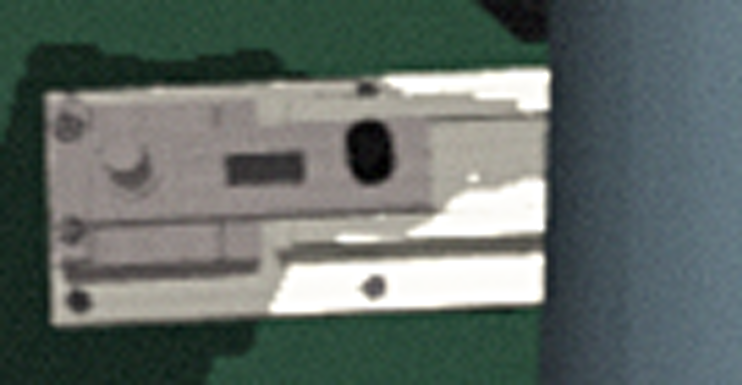

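View pics/z16.png

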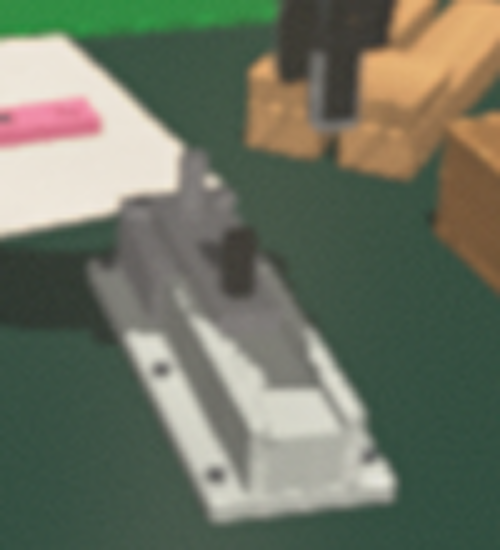

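View pics/w12.png

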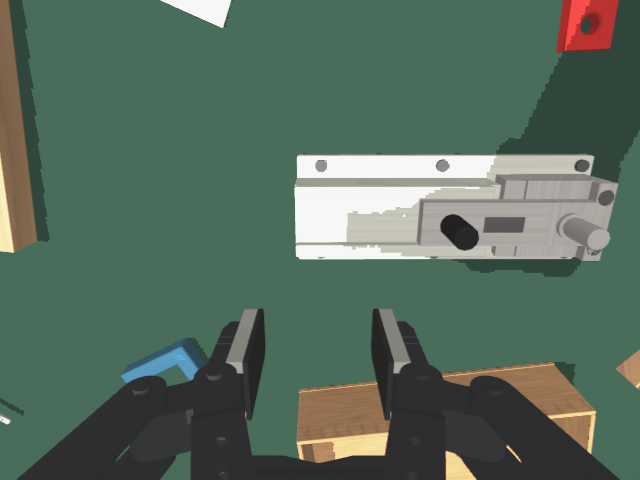

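Run:
```python
from h import *
print(env.read_state()['contact_force']); print(ticket.finish_job())
```

```text
[-0.24767939  0.4641705  -0.40878313]
the job is handed in; nothing more can be done
None
```

The long pin is in through both knuckles with its collar flush on the loose half, and the job is handed in, at about 21 s on the robot's clock.

- **Loose half:** I pushed it by its knob with shut fingers. It slid about 77 mm at 1–3 N, then stopped dead. The force rose to about 12 N while the tool did not move, so I took it as home.
- **Pin:** I took the long pin from the far end of the rack and lowered it into the bores. It pushed the plug down at a reading of about 3–5 N. The force then rose sharply to about 15–16 N with the tool at 62.2 mm, against the 62.5 mm worked out for a flush collar. The highest reading I saw was about 16 N up, with about 5 N sideways at the same moment. I eased the load, let go and backed away.
- **Last checks:** Pictures from all three cameras show the pin upright in the knuckle, clear of the robot. The side camera puts the top of its head at about 89 mm (90 mm expected). The network on the top camera put it at about 85 mm. I did not chase that 5 mm gap, because the networks are only good to about 4 mm and the force and tool height agreed.
- **Not checked again:** I last saw the other two pins standing in the rack just after lifting the long pin, and did not go near the rack after that. I did not press on the pin again after letting go, so flushness rests on the force stop and the tool height.

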